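# Find the dish holder that fits the microscope stage

## Robot

A 6-joint arm with a two-finger parallel gripper is mounted at the origin on a cart in front of the work surface, level with it; the furniture and walls round the work are solid. World frame = base frame: x ahead of the robot, y to its left, z up, the work surface at z = 0. Lengths are in mm, angles in degrees, forces in N, time in s.
With the tool pointing down it reaches from about 300 to 850 mm from the base axis. Payload 4.2 kg.
Tool frame: the origin (TCP) lies on the centre line of the jaws, within the pads' length; the fingertips stand 14 mm ahead of it and the grasp point (between the pads) lies 5 mm behind it; z points along the fingers, y is the line along which they close (so a half turn about z gives the same grasp; the last joint's range is limited). The gripper opens to 91 mm and grips with 3 to 60 N. Pads are 32 mm wide; open, the fingers measure 118 mm over their backs; the gripper's body (76 mm by 178 mm) begins 60 mm behind the grasp point.
Start: joints at [69.5, 18.312, 89.639, -0, 72.044, -1.146], TCP at [190.564, 542.519, 227.976] pointing down, gripper open.
Joint ranges: [-177.97, 177.97], [-48.28, 115.42], [12.27, 149.76], [-77.06, 257.06], [2.81, 150.46], [-146.56, 146.56]. Speed limits (degrees/s): [147.25, 147.25, 180, 180, 180, 180].

## Interface

Orientations are given as [roll, pitch, yaw] about the fixed x, y, z axes, in that order (R = Rz(yaw) Ry(pitch) Rx(roll)).
In Python, from workcell import env gives the robot as it stands.
- The arm moves only by the tool arm_command, never from a script. Its argument "motion" is a list of rows, each an object with "offset": the shift along the tool's x, y, z in m, a list of three; "spin": the turn about the tool's z in rad. In form: [{"offset": [tx, ty, tz], "spin": spin}, ...]. A call has 1 to 5 rows; each row shifts and turns the commanded pose from where the row before left it, along the tool's axes as they then stand; what a row does not reach is not made up. A row lasts 1/8 s, in which the tool goes at most 62.5 mm and 10.7 degrees, less where a joint would pass 70% of its speed; a pose out of reach is approached as far as the arm can. A call with a gripper value outside its range is refused whole. "jaw" is the finger opening in m, from 0 to 0.0912, set as the call begins (left out, the last holds). The fingers move at their own pace and stop on an object; "newtons" is the grip in N (left out, the last holds). Time passes only in rows, so rows that do not move let the fingers close. It gives the time, the measured TCP pose, the force, the opening and the grip force at its end, in the units of the state.
- env.state(): the state, without advancing time (a new reading comes with each control period).
- env.grab_frame(name): name is "side" or "top" or "wrist"; returns (picture, depth): 400x640x3 uint8, blue, green, red; 400x640 float32, mm along the optical axis (not along the pixel's ray), 0 where there is no reading.
- env.camera_model(name): a dict with "fx", "fy", "cx", "cy" (pixels), "eye" and "rotation" of the camera in the world; the wrist camera has in their place "hand_eye" (4x4, takes a point from camera to tool coordinates, whose origin is the TCP and whose axes are the flange's). Camera axes: x right, y down, z forward; pixel columns grow to the right and rows downward; lengths in mm; the calibration is good to about 2 mm. The wrist camera is an equidistant fisheye: a pixel r from the principal point sees the ray r / f radians off the axis. A picture is of the moment at which its call begins: read the wrist's pose just before it. camera_model takes no time and is no camera call.
- env.job_done(): hands the job in; it is judged then, once.
Trained networks look in the newest picture that a camera, given by its name, has taken for a name from the list of things; names that differ only in an ending like _2 or _b are one class to them, and where a whole thing is asked for, a point or a joint stands for the part that bears it (a point fixed in the world has none). Each returns a list of dicts, best first, with "score" (0 to 1); they miss things now and then, are a little off and sometimes report something else, mostly with a low value. They report only what shows in the picture. A call takes as long as a camera call.
- env.boxes_of(camera, target): "bbox" ([left, top, right, bottom] in pixels, round what is visible of it).
- env.pinpoint(camera, target): "location" ([column, row] in pixels: a listed point, or the origin of a listed thing).
The state is a dict: "time_s": time; "qpos": joint angles; "qvel": joint speeds; "effort": joint torques, N m; "ee_pos": TCP position; "ee_rot": TCP orientation; "force": force on the tool from outside, world axes, zero at the start; "torque": the same for the moment, N m; "gripper_width": finger opening in mm; "gripper_force": force on a finger pad.
Only numpy, scipy, OpenCV 4.12 (cv2) and the standard library are available. Lean on these libraries where they do the work, as an engineer would, in place of code of your own. Each camera call takes 0.05 s, during which the arm holds its last target. There are 200 camera calls.

## Task

Three look-alike dish holders from different microscopes got mixed up on the rubber mat; the dowel holes of only one of them match the two pins on this microscope's stage. Find it by trying the holders on the pins, and leave it lying fully home and flat on the stage over both pins. Never force a holder or bang it on the stage; leave the holders that do not fit lying flat on the mat, and the other things on the bench where they are.

Things in the scene. Friction and masses are not known exactly. Their poses are not given: they have to be found in the camera images.
- stage: low inverted microscope, fixed: white housing 196 mm (x) by 168 mm (y), black focus knobs out to y = +-108 mm, camera port at the back (+x). On it a dark stage plate 190 (x) by 124 (y), its flat top 74 mm above the bench, with a 40 mm opening in the middle. Origin: centre of the underside; yaw within +-0.3 rad
- seat (a point): middle of the stage plate's top face; axes as the stage's. A holder that fits lies with its origin here and its x axis along the stage's x. One that does not fit, kept level, stops with its underside on the small pin, 11 mm above the stage plate. Turned half round none fits
- large_pin (a point): foot of the large dowel pin on the stage plate: 12 mm diameter, 16 mm high, bevelled tip; at x = -66, y = 0 mm from the seat
- small_pin_places (a point): middle, (63, 0) mm from the seat, of the three places of the small dowel pin (8 mm diameter, 11 mm high, bevelled): (58, -9), (63, 0) and (68, 9) mm from the seat. The pin stands in one of them, a different one from start to start and not listed (look, or try); flush blanking screws fill the other two
- mat: black rubber mat fixed on the bench, 230 mm (x) by 400 mm (y), 3 mm thick; origin at the centre of its underside. The three holders start on it side by side along its y axis, about 128 mm apart, in any order
- holder_a: one of three look-alike aluminium holders, 0.2-0.4 kg: flange 160 (x) by 90 (y), 8 thick; on its middle a square well 58 x 58, its flats 8 to 30 mm above the underside (grip along x or y); 39 mm opening. Origin: centre of underside, z up. Dowel holes (mm): 13.5 wide at (-66, 0); 9.5 wide at (58, -9). Starts on the mat, x axis within 0.2 rad of the mat's
- holder_b: one of three look-alike aluminium holders, 0.2-0.4 kg: flange 160 (x) by 90 (y), 8 thick; on its middle a square well 58 x 58, its flats 8 to 30 mm above the underside (grip along x or y); 39 mm opening. Origin: centre of underside, z up. Dowel holes (mm): 13.5 wide at (-66, 0); 9.5 wide at (63, 0). Starts on the mat, x axis within 0.2 rad of the mat's
- holder_c: one of three look-alike aluminium holders, 0.2-0.4 kg: flange 160 (x) by 90 (y), 8 thick; on its middle a square well 58 x 58, its flats 8 to 30 mm above the underside (grip along x or y); 39 mm opening. Origin: centre of underside, z up. Dowel holes (mm): 13.5 wide at (-66, 0); 9.5 wide at (68, 9). Starts on the mat, x axis within 0.2 rad of the mat's
- objective_can: white screw-top can with a black cap, 43 mm across, 65 mm high, standing upright; origin at the centre of its underside
- spare_eyepiece: black eyepiece, 33 mm across, 43 mm high, standing upright; origin at the centre of its underside
- petri_c: covered clear dish lying flat, 60 mm across, 16 mm high; origin at the centre of its underside
- tape_roll: roll of tape lying flat, 104 mm across, 25 mm high; origin at the centre of its underside
- mini_driver: small yellow screwdriver lying on the bench, 106 mm long along its y axis; origin at the centre of its underside
- air_blower: black rubber air blower standing upright, 57 mm across, 104 mm high; origin at the centre of its underside

How it is judged (in metres and radians):
At the end, for the whole second after the job is handed in: One holder lies over both pins: origin within 3 mm of the seat sideways and 2.5 mm in height, level within 0.025 rad, x axis within 0.035 rad of the stage's; the other two lie flat within 0.05 rad, middles inside the mat's outline, undersides under 5 mm above it; all at rest (((horizontal distance between holder_a and seat below 0.003 m and z of holder_a in the frame of seat between -0.003 and 0.0025 m and angle between holder_a's own z axis and vertical below 0.025 rad and angle between the x axis of holder_a and the x axis of stage, either way round below 0.035 rad and linear speed of each of holder_a, holder_b, holder_c below 0.02 m/s and angular speed of holder_a below 0.1 rad/s and x of holder_b in the frame of mat between -0.115 and 0.115 m and y of holder_b in the frame of mat between -0.2 and 0.2 m and z of each of holder_b, holder_c in the frame of mat below 0.008 m and angle between each of holder_b, holder_c's own z axis and vertical below 0.05 rad and x of holder_c in the frame of mat between -0.115 and 0.115 m and y of holder_c in the frame of mat between -0.2 and 0.2 m) or (horizontal distance between holder_b and seat below 0.003 m and z of holder_b in the frame of seat between -0.003 and 0.0025 m and angle between holder_b's own z axis and vertical below 0.025 rad and angle between the x axis of holder_b and the x axis of stage, either way round below 0.035 rad and linear speed of each of holder_b, holder_a, holder_c below 0.02 m/s and angular speed of holder_b below 0.1 rad/s and x of holder_a in the frame of mat between -0.115 and 0.115 m and y of holder_a in the frame of mat between -0.2 and 0.2 m and z of each of holder_a, holder_c in the frame of mat below 0.008 m and angle between each of holder_a, holder_c's own z axis and vertical below 0.05 rad and x of holder_c in the frame of mat between -0.115 and 0.115 m and y of holder_c in the frame of mat between -0.2 and 0.2 m) or (horizontal distance between holder_c and seat below 0.003 m and z of holder_c in the frame of seat between -0.003 and 0.0025 m and angle between holder_c's own z axis and vertical below 0.025 rad and angle between the x axis of holder_c and the x axis of stage, either way round below 0.035 rad and linear speed of each of holder_c, holder_a, holder_b below 0.02 m/s and angular speed of holder_c below 0.1 rad/s and x of holder_a in the frame of mat between -0.115 and 0.115 m and y of holder_a in the frame of mat between -0.2 and 0.2 m and z of each of holder_a, holder_b in the frame of mat below 0.008 m and angle between each of holder_a, holder_b's own z axis and vertical below 0.05 rad and x of holder_b in the frame of mat between -0.115 and 0.115 m and y of holder_b in the frame of mat between -0.2 and 0.2 m))); the robot touches nothing.
It fails at once if a holder is forced on the stage with more than 120 N (contact force between any of holder_a, holder_b, holder_c and stage above 120 N).
It fails at once if a holder is banged on the stage: it moves at over 0.45 m/s within 50 mm of its seat ((distance between holder_a and seat below 0.05 m and linear speed of holder_a above 0.45 m/s) or (distance between holder_b and seat below 0.05 m and linear speed of holder_b above 0.45 m/s) or (distance between holder_c and seat below 0.05 m and linear speed of holder_c above 0.45 m/s)).
It fails at once if one of the other things on the bench is moved by more than 30 mm (distance of any of objective_can, spare_eyepiece, petri_c, tape_roll, mini_driver, air_blower from where it was at the start of the episode above 0.03 m).
It also fails if it takes over 72 s, if anything falls off the work surface, if the arm or the gripper's body presses on something with over 40 N, if the wrist force passes 120 N, or if a joint passes its speed limit or range.

## Working session

There is one attempt and no reset: what is moved stays moved. The work goes in short steps, Python scripts to look and compute and a tool call to move; the robot and the scene stay as the last step left them, time stands still between calls to the robot, and variables do not carry over. Pictures are saved under pics/ and viewed, at most 10 in all, crops included, and the job is handed in when it is done.

Besides the shell and the picture viewer there is one more tool, called after ">>>" as name(argument=value, ...), one argument or row to a line, values as JSON. arm_command: Moves the arm, as the interface text tells. Its arguments: {"type":"object","properties":{"motion":{"type":"array"},"jaw":{"type":"number"},"newtons":{"type":"number"}},"required":["motion"]}

```bash
ls; mkdir -p pics
python3 - <<'E'
from workcell import env
import cv2,json
print(env.state())
for n in("top","side"):
    p,d=env.grab_frame(n); cv2.imwrite(f"pics/{n}0.png",p)
    print(n,env.camera_model(n))
    for t in("seat","large_pin","small_pin_places","stage","holder_a","mat"):
        r=env.pinpoint(n,t)[:4]
        print(t,[( [round(float(v)) for v in x["location"]],round(float(x["score"]),2),float(d[min(399,int(x["location"][1])),min(639,int(x["location"][0]))])) for x in r])
print(env.camera_model("wrist"))
E
```

```text
pics
{'time_s': 0.0, 'qpos': array([ 6.95008477e+01,  1.83509543e+01,  8.97046921e+01,  7.38056226e-04,
        7.20420302e+01, -1.14711768e+00]), 'qvel': array([-0.01258311,  0.06054898,  0.04756417, -0.04921048, -0.0701816 ,
       -0.03943283]), 'effort': array([-9.02865977e-04, -4.12470031e+01, -2.31975961e+01,  7.28112459e-02,
        4.56975179e-02, -1.38709120e-04]), 'ee_pos': array([190.38503218, 542.08110665, 227.13873899]), 'ee_rot': array([-1.79902357e+02, -2.65702095e-03,  1.60647735e+02]), 'force': array([-0.17844913,  0.03493101,  1.26418784]), 'torque': array([-0.02781751, -0.00669406, -0.02650307]), 'gripper_force': 0.0, 'gripper_width': 91.21799295132256}
top {'fx': 361.04094066406475, 'fy': 361.04094066406475, 'cx': 324.216342565776, 'cy': 202.69708639552687, 'eye': array([ 396.2998228 ,   25.12003249, 1039.59751268]), 'rotation': array([-1.71528959e+02,  1.21462246e-01, -8.97363255e+01])}
seat [([250, 191], 0.7, 986.2792358398438), ([242, 213], 0.29, 973.7451782226562), ([259, 195], 0.21, 979.0955200195312)]
large_pin [([243, 211], 0.86, 958.2850952148438)]
small_p
[... 847 characters left out ...]
4, 161], 0.23, 1322.794189453125)]
holder_a [([357, 286], 0.91, 741.1897583007812), ([392, 328], 0.67, 639.3550415039062), ([334, 247], 0.6, 846.6710205078125), ([307, 163], 0.58, 1152.4404296875)]
mat [([400, 230], 0.27, 935.1880493164062)]
{'fx': 309.70691628693146, 'fy': 309.70691628693146, 'cx': 319.16230700205233, 'cy': 202.18880336213437, 'hand_eye': array([[ 3.37541904e-04, -9.55895799e-01, -2.93705818e-01,
         8.45534267e+01],
       [ 9.99999779e-01,  1.54579977e-04,  6.46154987e-04,
        -4.89552085e-01],
       [-5.72255799e-04, -2.93705971e-01,  9.55895640e-01,
        -1.57143216e+02],
       [ 0.00000000e+00,  0.00000000e+00,  0.00000000e+00,
         1.00000000e+00]])}
```

View pics/top0.png

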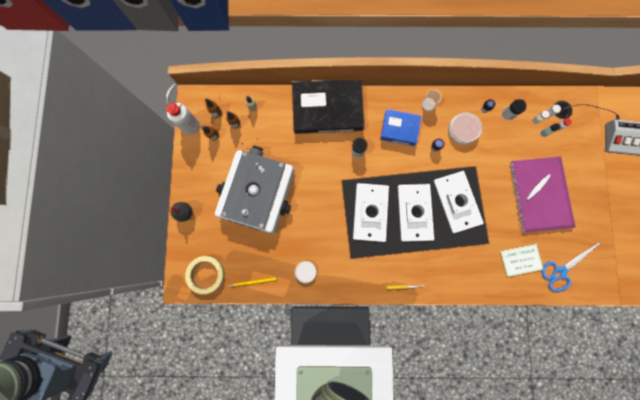

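View pics/side0.png

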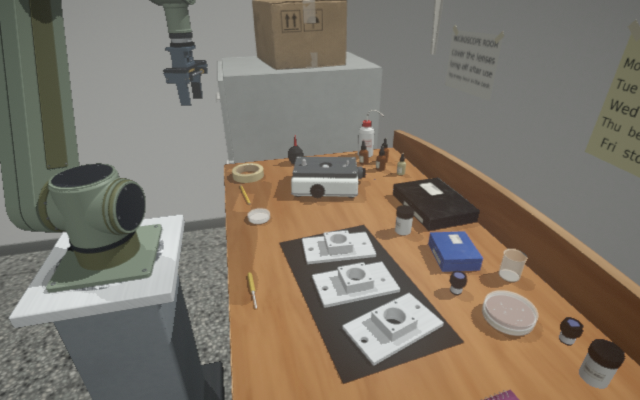

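The top view shows the stage at about (255,190), with the three holders on the mat at about (371,212), (416,212) and (459,201). The side view agrees: the bench is clear between the stage and the mat.

```bash
cat > h.py <<'E'
from workcell import env
import cv2,numpy as np
from scipy.spatial.transform import Rotation as Ro
def rot(r): return Ro.from_euler('xyz',r,degrees=True).as_matrix()
def ray(n,px,st=None):
    """origin, unit direction(s) in the world"""
    m=env.camera_model(n); px=np.atleast_2d(np.array(px,float))
    u=(px-[m['cx'],m['cy']])/[m['fx'],m['fy']]
    if n=='wrist':
        r=np.linalg.norm(u,axis=1,keepdims=True)+1e-9
        d=np.c_[u/r*np.sin(r),np.cos(r)]
        st=st or env.state(); T=np.eye(4); T[:3,:3]=rot(st['ee_rot']);T[:3,3]=st['ee_pos']
        T=T@m['hand_eye']; return T[:3,3],d@T[:3,:3].T
    return m['eye'],np.c_[u,np.ones(len(u))]@rot(m['rotation']).T
def onz(n,px,z,st=None):
    e,d=ray(n,px,st); return e+d*((z-e[2])/d[:,2])[:,None]
def proj(n,P,st=None):
    m=env.camera_model(n); P=np.atleast_2d(np.array(P,float))
    if n=='wrist':
        st=st or env.state(); T=np.eye(4); T[:3,:3]=rot(st['ee_rot']);T[:3,3]=st['ee_pos']; T=T@m['hand_eye']
        c=(P-T[:3,3])@T[:3,:3]; a=np.arctan2(np.hypot(c[:,0],c[:,1]),c[:,2]); h=np.hypot(c[:,0],c[:,1])+1e-9
        return np.c_[m['cx']+m['fx']*a*c[:,0]/h,m['cy']+m['fy']*a*c[:,1]/h]
    c=(P-m['eye'])@rot(m['rotation']); return np.c_[m['cx']+m['fx']*c[:,0]/c[:,2],m['cy']+m['fy']*c[:,1]/c[:,2]]
E
python3 - <<'E'
from h import *
np.set_printoptions(precision=1,suppress=True)
print('holders@z33',onz('top',[[371,212],[416,212],[459,201]],33)[:,:2])
print('seat',onz('top',[[253,189]],74)[:,:2],'side',onz('side',[[326,164]],74))
print('pins',onz('top',[[243,211],[261,164]],80)[:,:2])
print('mat',onz('top',[[414,212]],3),onz('top',[[343,180],[351,257],[488,243],[478,167]],3))
p=cv2.imread('pics/top0.png')
cv2.imwrite('pics/topc.png',cv2.resize(p[130:260,200:500],None,fx=2.66,fy=2.66,interpolation=cv2.INTER_CUBIC))
E
```

```text
holders@z33 [[ 520.4 -103.5]
 [ 520.9 -229.8]
 [ 552.7 -351.9]]
seat [[576.9 221.7]] side [[582.3 224.6  74. ]]
pins [[515.8 245.3]
 [645.3 201. ]]
mat [[ 524.6 -231.6    3. ]] [[ 618.1  -26.7    3. ]
 [ 395.1  -48.7    3. ]
 [ 436.4 -439.7    3. ]
 [ 658.8 -424.1    3. ]]
```

View pics/topc.png

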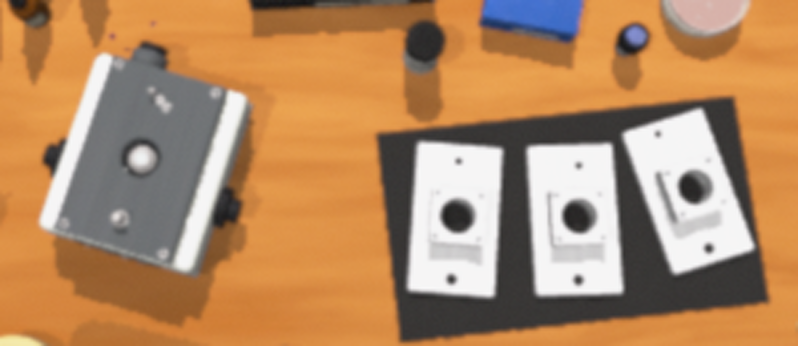

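Measured across the axis line, the small hole is central on the left holder (crop 459,161), so it is b. It is offset to −y on the middle one (578,165), so that is a, and to +y on the right one (658,134), so that is c. The large pin is at crop (120,217). The small pin is near (160,100), but its place is unclear, so I need a wrist view from closer in.

```bash
cat >> h.py <<'E'
def plan(p1,yaw1,n,p0=None,yaw0=None):
    """rows (offset m in tool axes, spin rad) from measured/given pose to p1, yaw1 (tool pointing down)"""
    st=env.state(); p=np.array(st['ee_pos'] if p0 is None else p0,float); y=st['ee_rot'][2] if yaw0 is None else yaw0
    dy=(yaw1-y+180)%360-180; p1=np.array(p1,float); s=round(np.radians(-dy/n),3)
    for i in range(n):
        R=rot([180,0,y]); d=np.round(R.T@((p1-p)/(n-i)),0 if n>1 else 1)
        print('{"offset":[%g,%g,%g],"spin":%g}'%(*(np.round(d/1000,4)+0.),s),end=',\n' if i%5==4 else ', ')
        p=p+R@d; y-=np.degrees(s)
    print('\nend',p,y)
E
python3 -c "
from h import *
plan([560,215,260],72,12)"
```

```text
{"offset":[-0.038,-0.016,-0.003],"spin":0.129}, {"offset":[-0.04,-0.01,-0.003],"spin":0.129}, {"offset":[-0.041,-0.005,-0.003],"spin":0.129}, {"offset":[-0.041,0,-0.003],"spin":0.129}, {"offset":[-0.041,0.005,-0.003],"spin":0.129},
{"offset":[-0.04,0.01,-0.002],"spin":0.129}, {"offset":[-0.038,0.016,-0.003],"spin":0.129}, {"offset":[-0.036,0.02,-0.002],"spin":0.129}, {"offset":[-0.033,0.025,-0.003],"spin":0.129}, {"offset":[-0.029,0.029,-0.002],"spin":0.129},
{"offset":[-0.025,0.032,-0.003],"spin":0.129}, {"offset":[-0.022,0.035,-0.002],"spin":0.129}, 
end [560.10057396 214.58446938 259.98759648] 71.95195599169159
```

>>> arm_command(
  motion=[
    {"offset":[-0.038,-0.016,-0.003],"spin":0.129},
    {"offset":[-0.04,-0.01,-0.003],"spin":0.129},
    {"offset":[-0.041,-0.005,-0.003],"spin":0.129},
    {"offset":[-0.041,0,-0.003],"spin":0.129},
    {"offset":[-0.041,0.005,-0.003],"spin":0.129},
  ],
)

```text
time_s: 1.32
ee_pos: [345.8, 405.0, 243.2]
ee_rot: [180.0, -0.0, 123.5]
force: [1.1, -0.4, -0.1]
gripper_width: 91.0
gripper_force: 0.0
```

>>> arm_command(
  motion=[
    {"offset":[-0.04,0.01,-0.002],"spin":0.129},
    {"offset":[-0.038,0.016,-0.003],"spin":0.129},
    {"offset":[-0.036,0.02,-0.002],"spin":0.129},
    {"offset":[-0.033,0.025,-0.003],"spin":0.129},
    {"offset":[-0.029,0.029,-0.002],"spin":0.129},
  ],
)

```text
time_s: 1.95
ee_pos: [500.2, 268.5, 255.2]
ee_rot: [180.0, -0.0, 86.5]
force: [0.9, 0.4, -0.6]
gripper_width: 91.4
gripper_force: 0.0
```

>>> arm_command(
  motion=[
    {"offset":[-0.025,0.032,-0.003],"spin":0.129},
    {"offset":[-0.022,0.035,-0.002],"spin":0.129},
    {"offset":[0,0,0],"spin":0},
    {"offset":[0,0,0],"spin":0},
  ],
)

```text
time_s: 2.45
ee_pos: [559.7, 214.8, 259.7]
ee_rot: [-179.9, -0.0, 72.0]
force: [0.1, -0.8, 0.3]
gripper_width: 91.2
gripper_force: 0.0
```

Run:
```python
from h import *
np.set_printoptions(precision=1,suppress=True)
st=env.state(); print(st['time_s'],st['ee_pos'],st['ee_rot'])
p,d=env.grab_frame('wrist'); np.savez('w1.npz',p=p,d=d,pos=st['ee_pos'],rot=st['ee_rot'])
for t,z in(("seat",74),("large_pin",74),("small_pin_places",74),("holder_a",3)):
    for x in env.pinpoint('wrist',t)[:4]: print(t,x['location'],round(x['score'],2),onz('wrist',x['location'],z,st)[0])
cv2.imwrite('pics/w1.png',p)
```

```text
2.45 [559.7 214.8 259.7] [-179.9   -0.    72. ]
seat [334.4, 173.7] 0.69 [578.5 220.9  74. ]
seat [239.4, 34.5] 0.4 [527.7 406.7  74. ]
large_pin [274.4, 175.4] 0.89 [513.1 240.2  74. ]
small_pin_places [385.1, 169.3] 0.69 [635.5 208.3  74. ]
small_pin_places [330.6, 161.8] 0.23 [578.6 235.2  74. ]
holder_a [356.5, 348.7] 0.59 [ 523.6 -110.5    3. ]
```

View pics/w1.png

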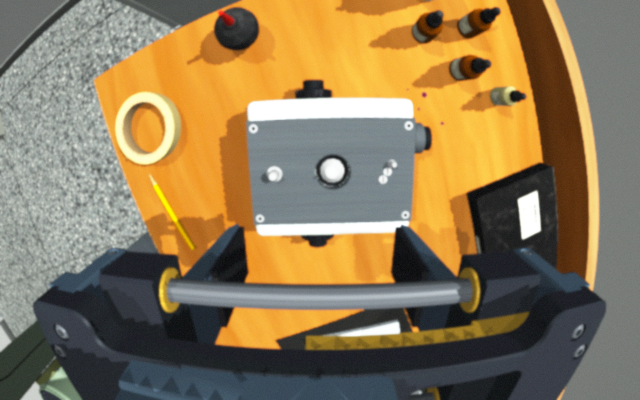

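The wrist view shows the stage plate straight on, with the large pin at (274,174) and three marks near (383,180), (388,172) and (392,164). I'll zoom in there and check the depth.

Run:
```python
from h import *
np.set_printoptions(precision=1,suppress=True,linewidth=200)
f=np.load('w1.npz');p,d=f['p'],f['d']; st=dict(ee_pos=f['pos'],ee_rot=f['rot'])
cv2.imwrite('pics/w1c.png',cv2.resize(p[110:230,245:425],None,fx=4.4,fy=4.4,interpolation=cv2.INTER_CUBIC))
# heights from depth round the small pin and large pin
def H(r0,r1,c0,c1):
    yy,xx=np.mgrid[r0:r1,c0:c1]; px=np.c_[xx.ravel(),yy.ravel()]
    e,dr=ray('wrist',px,st); m=env.camera_model('wrist')
    T=rot(st['ee_rot'])@m['hand_eye'][:3,:3]; w=dr@T[:,2]
    return (e[2]+dr[:,2]*d[yy.ravel(),xx.ravel()]/w).reshape(yy.shape)
print(H(158,188,376,400)); print(H(166,184,266,284))
scr=onz('wrist',[[253,128],[408,126],[406,215],[259,218]],76,st); print(scr, scr.mean(0))
```

```text
[[ 72.7  74.7  75.   74.1  74.2  75.8  76.8  73.2  75.8  73.9  74.9  73.6  75.6  75.7  74.   73.7  73.2  74.2  75.3  74.1  75.1  74.6  74.8  73.7]
 [ 74.2  73.9  74.2  74.2  73.9  75.5  74.   75.2  73.8  73.5  74.5  74.2  74.7  73.5  73.1  74.5  73.4  73.7  75.2  74.7  72.5  74.3  74.9  74. ]
 [ 74.4  75.4  74.3  75.8  74.3  72.8  75.1  74.5  75.   73.5  75.   74.2  74.7  74.7  74.9  73.5  75.3  75.3  74.9  73.3  74.6  75.1  73.4  74.3]
 [ 73.   75.4  74.2  75.3  74.6  74.3  73.8  74.8  75.   73.9  73.7  73.1  76.1  74.6  75.5  81.   81.1 416.9  79.1  80.3  75.1  74.1  74.1  73.9]
 [ 74.9  74.7  74.3  75.8  73.1  73.1  75.   74.7  74.2  74.1  73.2  73.2  75.   77.   81.   82.4  83.7  83.1  83.6  83.1  82.1 416.9  74.3  75.3]
 [ 73.6  73.   74.3  73.8  75.   73.6  73.8  76.1  74.3  74.2  75.4  74.4  74.1  77.3  83.1  83.   85.4  84.   83.7  83.   82.7  74.   74.8  75. ]
 [ 73.7  73.9  73.9  75.7  73.4  75.5  75.6  74.1  75.7  74.3  75.   75.4  76.1  77.3  82.8  84.7  84.8  85.9  84.7  83.8  83.1  73.9  73.6  73.3]
 [ 74.1  74.8  76.2  75.1  74.4  73.3  74.5  74.6  73.9  74.2  74.6  75
[... 4714 characters left out ...]
.9  86.8  74.1  74.4  74.9  72.8  74.1]
 [ 72.9  72.   88.2  89.9  90.6  89.9  89.9  90.7  90.4  90.4  87.5  75.1  75.6  74.6  74.5  74.8  74.7  73.6]
 [ 74.3  73.6  75.4  88.3  89.2  90.4  90.   89.5  89.7  89.2  73.9  75.3  74.8  73.1  75.1  73.3  74.7  74.6]
 [ 74.5  74.   74.7  74.3  74.1  87.7  86.6  88.1  87.2  74.9  74.   73.8  74.5  75.4  74.6  73.9  74.   74.5]
 [ 74.9  73.6  74.8  74.8  72.9  74.1  75.5  74.9  74.9  75.1  73.4  74.2  75.9  75.   74.3  74.1  74.6  74.3]
 [ 73.9  73.   74.5  74.3  74.1  74.8  75.2  74.7  74.5 416.9  74.1  75.5  75.   74.6  74.   74.1  74.8  75.1]]
[[508.8 299.2  76. ]
 [674.2 248.9  76. ]
 [646.  147.3  76. ]
 [478.  198.1  76. ]] [576.7 223.4  76. ]
```

View pics/w1c.png

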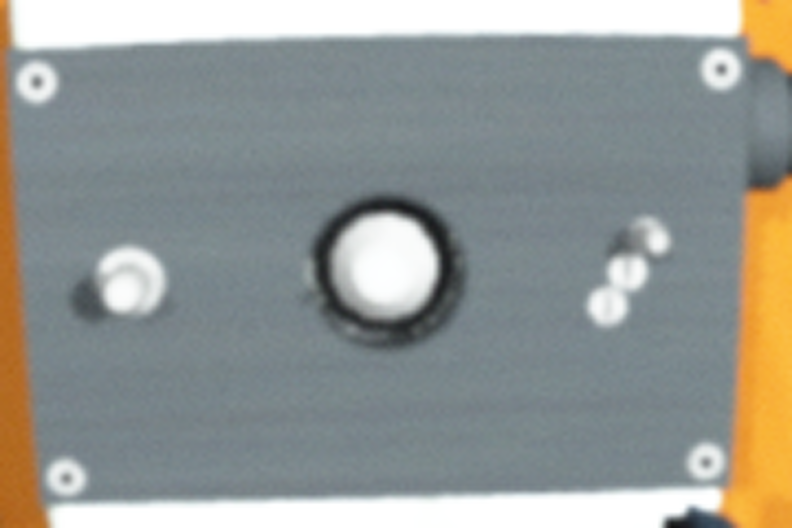

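The zoom settles it: the raised, shadowed small pin stands in the upper-right place at crop (653,238), and the other two marks are flush slotted screws. Depth gives the pin about 11 mm of height. The pin is therefore at (68, 9), so holder c should fit; it is the far-right holder. Next I'll fit the stage pose.

```bash
cat >> h.py <<'E'
def fit(model,world):
    """2D rigid fit: world = R(yaw) model + t"""
    a,b=np.array(model,float),np.array(world,float)[:,:2]; ma,mb=a.mean(0),b.mean(0)
    H=(a-ma).T@(b-mb); y=np.arctan2(H[0,1]-H[1,0],H[0,0]+H[1,1]); R=np.array([[np.cos(y),-np.sin(y)],[np.sin(y),np.cos(y)]])
    t=mb-R@ma; return t,np.degrees(y),b-(a@R.T+t)
E
python3 - <<'E'
from h import *
np.set_printoptions(precision=2,suppress=True,linewidth=200)
f=np.load('w1.npz'); st=dict(ee_pos=f['pos'],ee_rot=f['rot'])
c=lambda P:(np.array(P,float)+.5)/4.4-.5+[245,110]
pts=[([-66,0],(122,290),90),([68,9],(656,240),85),([58,-9],(607,306),74),([63,0],(627,272),74),([0,0],(387,270),74)]
W=np.array([onz('wrist',c(p),z,st)[0] for _,p,z in pts]); print(fit([m for m,_,_ in pts],W))
S=onz('wrist',c([(36,81),(720,69),(706,461),(66,478)]),74.5,st); print(S,S.mean(0))
v=(S[1]-S[0]+S[2]-S[3]); w=S[0]-S[3]+S[1]-S[2];print(np.degrees(np.arctan2(v[1],v[0])),np.degrees(np.arctan2(-w[0],w[1])),np.linalg.norm(v)/2,np.linalg.norm(w)/2)
# top camera check on c : corners of flange(crop 2.66) and holes
t=lambda P:(np.array(P,float)+.5)/2.66-.5+[200,130]
H=onz('top',t([(658,134),(709,248)]),11); print(fit([[68,9],[-66,0]],H))
H=onz('top',t([(623,131),(703,109),(754,246),(676,274)]),11); print(fit([[80,45],[80,-45],[-80,-45],[-80,45]],H))
plan([560,-360,250],110,14)
E
```

```text
(array([577.16, 224.17]), np.float64(-17.068938051322643), array([[ 0.19, -0.2 ],
       [ 0.01,  0.93],
       [-0.31, -0.55],
       [-0.24, -0.51],
       [ 0.35,  0.33]]))
[[508.21 299.26  74.5 ]
 [675.09 249.41  74.5 ]
 [645.29 147.83  74.5 ]
 [478.14 197.16  74.5 ]] [576.68 223.41  74.5 ]
-16.537127685574347 -16.381448553349532 174.22719845576412 106.14884709618822
(array([ 555.59, -357.68]), np.float64(17.621664024548338), array([[-0.18, -0.07],
       [ 0.18,  0.07]]))
(array([ 556.61, -359.13]), np.float64(17.617533363451187), array([[ 1.45,  1.51],
       [-0.79, -1.36],
       [ 1.25,  0.27],
       [-1.9 , -0.42]]))
{"offset":[-0.039,0.013,0.001],"spin":-0.047}, {"offset":[-0.04,0.011,0.001],"spin":-0.047}, {"offset":[-0.04,0.009,0.001],"spin":-0.047}, {"offset":[-0.04,0.007,0.001],"spin":-0.047}, {"offset":[-0.041,0.005,0.001],"spin":-0.047},
{"offset":[-0.041,0.003,0.001],"spin":-0.047}, {"offset":[-0.041,0.001,0.001],"spin":-0.047}, {"offset":[-0.041,-0.001,0],"spin":-0.047}, {"offset":[-0.041,-0.002,0.001],"spin":-0.047}, {"offset":[-0.041,-0.004,0],"spin":-0.047},
{"offset":[-0.041,-0.006,0.001],"spin":-0.047}, {"offset":[-0.04,-0.008,0],"spin":-0.047}, {"offset":[-0.04,-0.011,0.001],"spin":-0.047}, {"offset":[-0.039,-0.012,0],"spin":-0.047}, 
end [ 559.93 -360.05  250.12] 109.73884641234025
```

```bash
python3 -c "
from h import *
plan([545,-372,197],107.6,15)"
```

```text
{"offset":[-0.038,0.011,0.004],"spin":-0.041}, {"offset":[-0.038,0.01,0.004],"spin":-0.041}, {"offset":[-0.038,0.008,0.004],"spin":-0.041}, {"offset":[-0.039,0.006,0.004],"spin":-0.041}, {"offset":[-0.039,0.005,0.004],"spin":-0.041},
{"offset":[-0.039,0.003,0.004],"spin":-0.041}, {"offset":[-0.039,0.002,0.004],"spin":-0.041}, {"offset":[-0.039,0,0.004],"spin":-0.041}, {"offset":[-0.039,-0.001,0.004],"spin":-0.041}, {"offset":[-0.039,-0.003,0.005],"spin":-0.041},
{"offset":[-0.039,-0.005,0.004],"spin":-0.041}, {"offset":[-0.039,-0.006,0.005],"spin":-0.041}, {"offset":[-0.038,-0.008,0.004],"spin":-0.041}, {"offset":[-0.038,-0.01,0.005],"spin":-0.041}, {"offset":[-0.037,-0.011,0.004],"spin":-0.041},

end [ 544.61443825 -371.73031714  197.11591128] 107.27512789327763
```

>>> arm_command(
  motion=[
    {"offset":[-0.038,0.011,0.004],"spin":-0.041},
    {"offset":[-0.038,0.01,0.004],"spin":-0.041},
    {"offset":[-0.038,0.008,0.004],"spin":-0.041},
    {"offset":[-0.039,0.006,0.004],"spin":-0.041},
    {"offset":[-0.039,0.005,0.004],"spin":-0.041},
  ],
)

```text
time_s: 3.32
ee_pos: [554.3, 17.6, 240.0]
ee_rot: [180.0, -0.0, 83.8]
force: [0.3, -0.3, 0.7]
gripper_width: 91.0
gripper_force: 0.0
```

>>> arm_command(
  motion=[
    {"offset":[-0.039,0.003,0.004],"spin":-0.041},
    {"offset":[-0.039,0.002,0.004],"spin":-0.041},
    {"offset":[-0.039,0,0.004],"spin":-0.041},
    {"offset":[-0.039,-0.001,0.004],"spin":-0.041},
    {"offset":[-0.039,-0.003,0.005],"spin":-0.041},
  ],
)

```text
time_s: 3.95
ee_pos: [550.2, -177.7, 219.1]
ee_rot: [180.0, 0.0, 95.6]
force: [-0.6, -0.1, 0.4]
gripper_width: 91.5
gripper_force: 0.0
```

>>> arm_command(
  motion=[
    {"offset":[-0.039,-0.005,0.004],"spin":-0.041},
    {"offset":[-0.039,-0.006,0.005],"spin":-0.041},
    {"offset":[-0.038,-0.008,0.004],"spin":-0.041},
    {"offset":[-0.038,-0.01,0.005],"spin":-0.041},
    {"offset":[-0.037,-0.011,0.004],"spin":-0.041},
  ],
)

```text
time_s: 4.58
ee_pos: [544.5, -373.0, 196.8]
ee_rot: [180.0, -0.0, 107.3]
force: [0.6, 0.9, 1.1]
gripper_width: 91.0
gripper_force: 0.0
```

>>> arm_command(
  motion=[
    {"offset":[0,0,0],"spin":0},
    {"offset":[0,0,0],"spin":0},
    {"offset":[0,0,0],"spin":0},
  ],
)

```text
time_s: 4.95
ee_pos: [544.7, -371.1, 197.3]
ee_rot: [180.0, -0.0, 107.3]
force: [0.5, -0.5, 0.7]
gripper_width: 91.0
gripper_force: 0.0
```

Run:
```python
from h import *
np.set_printoptions(precision=1,suppress=True)
st=env.state(); print(st['time_s'],st['ee_pos'],st['ee_rot'])
p,d=env.grab_frame('wrist'); np.savez('w2.npz',p=p,d=d,pos=st['ee_pos'],rot=st['ee_rot'])
for x in env.pinpoint('wrist','holder_c')[:4]: print(x['location'],round(x['score'],2),onz('wrist',x['location'],3,st)[0])
cv2.imwrite('pics/w2c.png',cv2.resize(p[110:230,235:425],None,fx=4.2,fy=4.2,interpolation=cv2.INTER_CUBIC))
```

```text
4.95 [ 544.7 -371.1  197.3] [180.   -0.  107.3]
[338.5, 65.9] 0.88 [ 524.5 -236.7    3. ]
[332.2, 172.2] 0.61 [ 554.6 -355.2    3. ]
```

View pics/w2c.png

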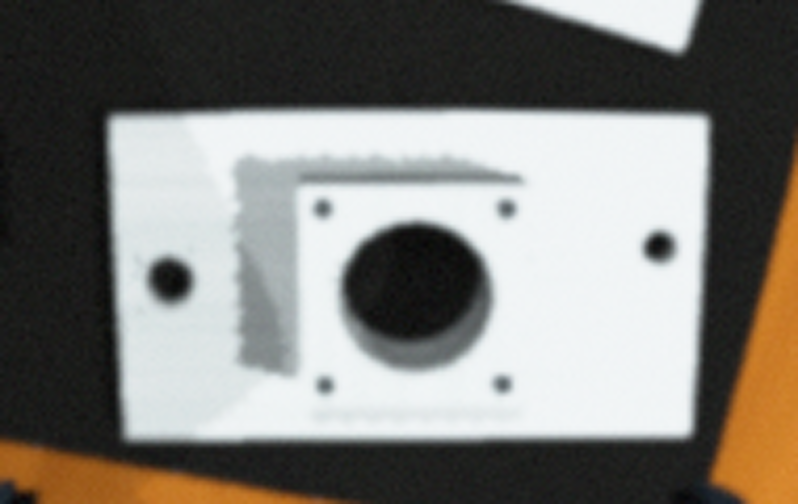

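This confirms holder c: the small hole at crop (659,246) sits above the axis line through the large hole at (170,280), on the +y side.

Run:
```python
from h import *
np.set_printoptions(precision=2,suppress=True,linewidth=200)
f=np.load('w2.npz'); st=dict(ee_pos=f['pos'],ee_rot=f['rot'])
c=lambda P:(np.array(P,float)+.5)/4.2-.5+[235,110]
H=onz('wrist',c([(170,280),(659,246)]),11,st); a=fit([[-66,0],[68,9]],H);print(a)
C=onz('wrist',c([(107,115),(711,116),(694,438),(123,441)]),11,st); print(fit([[-80,45],[80,45],[80,-45],[-80,-45]],C))
S=onz('wrist',c([(322,208),(507,208),(502,384),(325,384),(417,295)]),33,st); print(S.mean(0),S[4])
plan([556,-358,60],107.6,4)
```

```text
(array([ 555.67, -357.49]), np.float64(17.669545749420287), array([[ 0.3 ,  0.12],
       [-0.3 , -0.12]]))
(array([ 555.78, -358.08]), np.float64(17.574114275217248), array([[-1.35,  0.52],
       [ 0.61,  1.  ],
       [ 1.65, -0.43],
       [-0.91, -1.09]]))
[ 555.49 -357.74   33.  ] [ 555.86 -357.14   33.  ]
{"offset":[0.002,0.004,0.034],"spin":-0.001}, {"offset":[0.002,0.004,0.034],"spin":-0.001}, {"offset":[0.003,0.003,0.035],"spin":-0.001}, {"offset":[0.002,0.004,0.034],"spin":-0.001}, 
end [ 556.32 -358.25   60.33] 107.4945312142493
```

>>> arm_command(
  motion=[
    {"offset":[0.003,0.004,0.036],"spin":-0.003},
    {"offset":[0.003,0.004,0.036],"spin":-0.003},
    {"offset":[0.0035,0.0065,0.036],"spin":0},
    {"offset":[0,0,0.03],"spin":0},
    {"offset":[0,0,0.019],"spin":0},
  ],
)

```text
time_s: 5.68
ee_pos: [555.1, -357.8, 38.5]
ee_rot: [-179.9, -0.1, 107.6]
force: [-0.2, -0.5, 0.5]
gripper_width: 91.1
gripper_force: 0.0
```

>>> arm_command(
  motion=[
    {"offset":[0,0,0.012],"spin":0},
    {"offset":[0,0,0],"spin":0},
    {"offset":[0,0,0],"spin":0},
  ],
)

```text
time_s: 6.05
ee_pos: [556.0, -359.3, 29.0]
ee_rot: [179.9, 0.1, 107.5]
force: [-0.1, -0.1, 0.1]
gripper_width: 91.1
gripper_force: 0.0
```

>>> arm_command(
  motion=[
    {"offset":[0,0,0],"spin":0},
    {"offset":[0,0,0],"spin":0},
    {"offset":[0,0,0],"spin":0},
    {"offset":[0,0,0],"spin":0},
    {"offset":[0,0,0],"spin":0},
  ],
  jaw=0.05,
  newtons=40,
)

```text
time_s: 6.68
ee_pos: [555.6, -359.1, 28.1]
ee_rot: [180.0, 0.0, 107.5]
force: [0.3, -0.6, 0.7]
gripper_width: 57.7
gripper_force: 40.0
```

>>> arm_command(
  motion=[
    {"offset":[0,0,0],"spin":0},
    {"offset":[0,0,0],"spin":0},
    {"offset":[0,0,-0.01],"spin":0},
    {"offset":[0,0,-0.02],"spin":0},
    {"offset":[0,0,-0.03],"spin":0},
  ],
)

```text
time_s: 7.3
ee_pos: [554.1, -358.4, 87.3]
ee_rot: [-179.8, -0.2, 107.5]
force: [1.2, -0.4, -3.7]
gripper_width: 57.6
gripper_force: 40.0
```

>>> arm_command(
  motion=[
    {"offset":[0,0,-0.03],"spin":0},
    {"offset":[0,0,-0.03],"spin":0},
    {"offset":[0,0,0],"spin":0},
    {"offset":[0,0,0],"spin":0},
  ],
)

```text
time_s: 7.8
ee_pos: [554.4, -358.5, 146.4]
ee_rot: [-179.9, -0.1, 107.5]
force: [0.9, 0.8, -2.9]
gripper_width: 57.6
gripper_force: 40.0
```

Run:
```python
from h import *
np.set_printoptions(precision=1,suppress=True)
for i in range(3):
    st=env.state(); print(st['time_s'],st['ee_pos'],st['ee_rot'],st['force'],st['torque'],st['gripper_width'],st['gripper_force'])
    p,d=env.grab_frame('wrist')
np.savez('w3.npz',p=p,d=d,pos=st['ee_pos'],rot=st['ee_rot'])
cv2.imwrite('pics/w3.png',p[100:400,100:560])
plan([577,224,150],73.2,16)
```

```text
7.8 [ 554.4 -358.5  146.4] [-179.9   -0.1  107.5] [ 0.9  0.8 -2.9] [-0.1  0.1  0. ] 57.64577370450631 39.99912679195404
7.85 [ 554.3 -358.4  145.9] [-179.9   -0.2  107.5] [-0.6  0.6 -3.1] [-0.  0. -0.] 57.791127369402204 39.99912142753601
7.9 [ 554.4 -358.4  145.9] [-179.9   -0.2  107.5] [-0.3 -0.3 -4.3] [-0.1  0.  -0. ] 58.01717411829783 39.99926269054413
{"offset":[0.034,0.012,0],"spin":0.037}, {"offset":[0.035,0.011,0],"spin":0.037}, {"offset":[0.035,0.01,0],"spin":0.037}, {"offset":[0.035,0.008,0],"spin":0.037}, {"offset":[0.036,0.007,0],"spin":0.037},
{"offset":[0.036,0.006,0],"spin":0.037}, {"offset":[0.036,0.004,0],"spin":0.037}, {"offset":[0.036,0.003,0],"spin":0.037}, {"offset":[0.036,0.002,-0.001],"spin":0.037}, {"offset":[0.037,0.001,0],"spin":0.037},
{"offset":[0.037,-0.001,-0.001],"spin":0.037}, {"offset":[0.036,-0.002,0],"spin":0.037}, {"offset":[0.036,-0.004,-0.001],"spin":0.037}, {"offset":[0.036,-0.005,0],"spin":0.037}, {"offset":[0.036,-0.006,-0.001],"spin":0.037},
{"offset":[0.036,-0.008,0],"spin":0.037}, 
end [576.7 223.7 150. ] 73.61608067794754
```

View pics/w3.png

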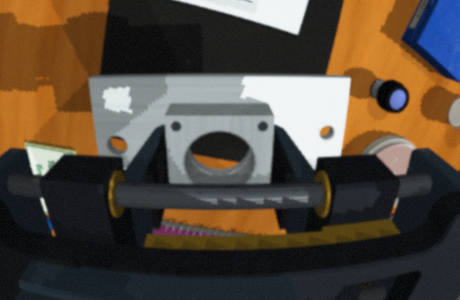

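The holder is gripped squarely (57.7 mm), and both dowel holes show beside the fingers at crop (117,143) and (326,131). Next I carry it to above the stage.

>>> arm_command(
  motion=[
    {"offset":[0.034,0.012,0],"spin":0.037},
    {"offset":[0.035,0.011,0],"spin":0.037},
    {"offset":[0.035,0.01,0],"spin":0.037},
    {"offset":[0.035,0.008,0],"spin":0.037},
    {"offset":[0.036,0.007,0],"spin":0.037},
  ],
)

```text
time_s: 8.57
ee_pos: [561.4, -176.2, 146.9]
ee_rot: [-179.9, -0.1, 96.9]
force: [0.2, 0.5, -2.9]
gripper_width: 57.6
gripper_force: 40.0
```

>>> arm_command(
  motion=[
    {"offset":[0.036,0.006,0],"spin":0.037},
    {"offset":[0.036,0.004,0],"spin":0.037},
    {"offset":[0.036,0.003,0],"spin":0.037},
    {"offset":[0.036,0.002,-0.001],"spin":0.037},
    {"offset":[0.037,0.001,0],"spin":0.037},
  ],
)

```text
time_s: 9.2
ee_pos: [568.9, 5.4, 148.1]
ee_rot: [-179.9, 0.0, 86.3]
force: [0.9, 0.5, -2.7]
gripper_width: 57.9
gripper_force: 40.0
```

>>> arm_command(
  motion=[
    {"offset":[0.037,-0.001,-0.001],"spin":0.037},
    {"offset":[0.036,-0.002,0],"spin":0.037},
    {"offset":[0.036,-0.004,-0.001],"spin":0.037},
    {"offset":[0.036,-0.005,0],"spin":0.037},
    {"offset":[0.036,-0.006,-0.001],"spin":0.037},
  ],
)

```text
time_s: 9.82
ee_pos: [575.9, 187.3, 150.8]
ee_rot: [-179.9, 0.1, 75.7]
force: [0.9, 0.4, -2.5]
gripper_width: 57.6
gripper_force: 40.0
```

>>> arm_command(
  motion=[
    {"offset":[0.035,-0.008,0],"spin":0.044},
    {"offset":[0,0,0.01],"spin":0},
    {"offset":[0,0,0.01],"spin":0},
    {"offset":[0,0,0],"spin":0},
    {"offset":[0,0,0],"spin":0},
  ],
)

```text
time_s: 10.45
ee_pos: [577.5, 221.3, 131.9]
ee_rot: [-180.0, 0.0, 73.1]
force: [0.9, 0.3, -2.0]
gripper_width: 57.6
gripper_force: 40.0
```

```bash
cat > look.py <<'E'
from h import *
import sys
np.set_printoptions(precision=2,suppress=True)
S=[]
for i in range(6):
    st=env.state(); S.append(np.r_[st['ee_pos'],st['ee_rot'],st['force']]); p,d=env.grab_frame('wrist')
S=np.array(S); S[:,3]%=360; st=dict(ee_pos=S[:,:3].mean(0),ee_rot=S[:,3:6].mean(0)); print(S.mean(0),S.std(0)[:3])
np.savez(sys.argv[1]+'.npz',p=p,d=d,pos=st['ee_pos'],rot=st['ee_rot'])
cv2.imwrite('pics/%s.png'%sys.argv[1],np.hstack([cv2.resize(p[y-30:y+30,x-30:x+30],None,fx=6.6,fy=6.6,interpolation=cv2.INTER_CUBIC) for x,y in((218,243),(426,231))]))
E
python3 look.py w4
```

```text
[577.6  221.71 132.3  179.97  -0.02  73.17   0.08  -0.07  -2.56] [0.07 0.23 0.18]
```

View pics/w4.png

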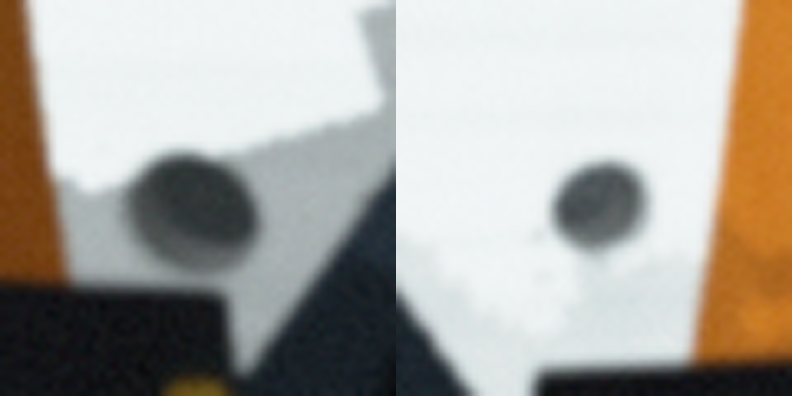

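Both holes show bare plate with no pin edges yet. I apply the calculated sideways correction, go lower, and check again.

>>> arm_command(
  motion=[
    {"offset":[0.0008,-0.0016,0.006],"spin":0},
    {"offset":[0,0,0.006],"spin":0},
    {"offset":[0,0,0],"spin":0},
    {"offset":[0,0,0],"spin":0},
  ],
)

```text
time_s: 11.25
ee_pos: [576.1, 223.5, 119.9]
ee_rot: [-180.0, -0.0, 73.2]
force: [-0.5, 0.3, -3.3]
gripper_width: 58.1
gripper_force: 40.0
```

```bash
python3 look.py w5
python3 - <<'E'
from h import *
np.set_printoptions(precision=2,suppress=True)
f=np.load('w4.npz'); st=dict(ee_pos=np.zeros(3),ee_rot=np.zeros(3))
W=onz('wrist',[(217.2,245.1),(426.9,232.1)],17.5,st); print('holes in tool frame',W)
print(fit([[0,-66],[9,68]],W))   # holder y->tool x, holder x->tool y
E
```

```text
[576.15 223.48 120.06 179.99  -0.01  73.21  -0.17   0.25  -2.62] [0.05 0.02 0.1 ]
holes in tool frame [[  0.61 -66.72  17.5 ]
 [  9.69  67.61  17.5 ]]
(array([ 0.65, -0.55]), np.float64(-0.024428773279469643), array([[-0.01, -0.17],
       [ 0.01,  0.17]]))
```

View pics/w5.png

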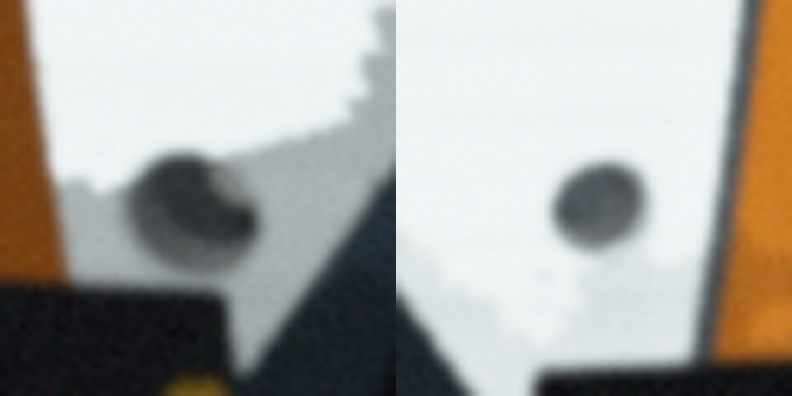

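In the large hole, the pin's bright tip is now visible at its upper right, about (225,185). I'll compare that numerically with where the tip should show if the holder were aligned.

```bash
cat > sim.py <<'E'
from h import *
import sys
# fit lateral offset of large pin relative to hole by rendering the part of the pin's tip disc seen through the hole
f=np.load(sys.argv[1]+'.npz'); z=f['pos'][2]; st=dict(ee_pos=np.zeros(3),ee_rot=np.zeros(3))
g=f['p'].mean(2)
a=np.linspace(0,2*np.pi,60)
def disc(c,r,zz,s=8,o=(195,225),n=45):
    q=proj('wrist',np.c_[c[0]+r*np.cos(a),c[1]+r*np.sin(a),np.full(60,zz)],st)
    m=np.zeros((n*s,n*s),np.uint8); cv2.fillPoly(m,[np.round((q-o+.5)*s).astype(int)],1); return cv2.resize(m*255.,(n,n),interpolation=cv2.INTER_AREA)/255
h=(0.6,-66.7)
hole=np.minimum(disc(h,6.75,17.5),disc(h,6.75,25.5)); zt=z-90
G=g[225:270,195:240]
np.set_printoptions(linewidth=200)
print(G[8:30,10:32].astype(int)); print((10*hole)[8:30,10:32].astype(int))
for dx in(-3,-2,-1,0,1,2,3):
  print(dx,[ '%.1f %d'%((lambda v:(v.sum(),G[v>.5].mean() if (v>.5).any() else 0))(np.minimum(hole,disc((h[0]+dx,h[1]+dy),4.8,zt)))) for dy in(-3,-2,-1,0,1,2,3)])
E
python3 sim.py w5
```

```text
[[242 241 241 241 242 241 241 240 241 241 241 240 241 241 241 241 241 240 241 241 241 239]
 [242 242 242 241 242 242 240 238 237 235 234 234 236 237 237 240 240 238 238 238 236 232]
 [242 243 242 241 240 236 231 225 214 207 203 202 206 218 229 233 234 231 227 223 220 212]
 [241 242 241 239 234 224 203 179 158 145 141 137 146 164 189 207 211 202 194 192 188 186]
 [242 241 238 231 216 183 152 120  94  83  79  80  84 102 131 150 162 170 169 170 175 174]
 [242 240 234 214 183 141  99  75  62  58  56  55  56  68  88 108 128 142 152 160 167 170]
 [241 235 219 188 146  98  71  58  51  53  50  51  50  58  78 107 124 127 143 150 164 170]
 [228 216 188 142 104  74  62  53  51  52  55  53  49  55  70  97 117 127 133 145 158 169]
 [199 174 145 104  80  67  59  53  52  52  52  52  50  53  65  86 103 122 128 136 152 163]
 [170 147 121  93  77  68  61  55  51  50  50  49  51  52  53  66  85 103 116 126 137 152]
 [164 143 113  88  73  70  61  59  51  50  51  50  49  49  52  52  68  82  97 104 116 133]
 [165 142 116  90  77  72  71  65  56  48  50  48  48  52  49  52  53  60  68  75  86 113]
 [160 14
[... 2310 characters left out ...]
0  0  0  0  0  0  0  0  0  0  0  0  0  0]
 [ 0  0  0  0  0  0  0  0  0  0  0  0  0  0  0  0  0  0  0  0  0  0]]
-3 ['121.2 75', '111.6 77', '99.7 81', '86.0 85', '70.8 91', '55.8 97', '41.3 104']
-2 ['106.9 79', '99.0 82', '88.3 86', '75.8 90', '62.1 95', '48.5 106', '35.2 115']
-1 ['91.7 83', '84.5 87', '75.0 91', '64.2 97', '52.5 105', '40.3 116', '28.2 124']
0 ['75.1 87', '69.4 93', '61.6 98', '51.9 107', '41.6 116', '31.0 125', '20.7 134']
1 ['59.2 92', '54.1 97', '47.3 104', '39.5 114', '30.5 124', '21.6 133', '13.1 139']
2 ['43.5 98', '39.5 103', '34.0 109', '27.4 123', '20.2 130', '13.1 136', '6.4 148']
3 ['29.3 105', '26.2 112', '21.3 116', '16.2 130', '10.8 139', '5.5 145', '1.6 0']
```

```bash
cat >> sim.py <<'E'
print('fit')
H=hole; M=cv2.erode((hole>.95).astype(np.uint8),np.ones((2,2)))>0
for r,b in((4.5,1.5),(5,1),(4,2)):
    res=[]
    for dx in np.arange(-3,3.1,.25):
        for dy in np.arange(-3,3.1,.25):
            c=(h[0]+dx,h[1]+dy); v=np.maximum(disc(c,r,zt),disc(c,6,zt+b))[M]
            A=np.c_[v,np.ones(len(v))]; s,e,*_=np.linalg.lstsq(A,G[M],rcond=None); res.append((e[0] if len(e) and s[0]>0 else 9e9,dx,dy,s[0]))
    res.sort(); print(r,[(int(e),dx,dy,int(s)) for e,dx,dy,s in res[:5]])
E
python3 sim.py w5 | sed -n '/fit/,$p'
```

```text
fit
4.5 [(9913, np.float64(-0.25), np.float64(2.5), 60), (10556, np.float64(-0.5), np.float64(2.5), 58), (10588, np.float64(-0.25), np.float64(2.25), 58), (10653, np.float64(-0.5), np.float64(2.75), 61), (10792, np.float64(0.0), np.float64(2.25), 59)]
5 [(10220, np.float64(0.0), np.float64(2.75), 61), (10278, np.float64(-0.25), np.float64(2.75), 59), (10381, np.float64(0.0), np.float64(2.5), 58), (10681, np.float64(0.25), np.float64(2.5), 61), (11208, np.float64(-0.25), np.float64(3.0), 61)]Traceback (most recent call last):
  File "sim.py", line 23, in <module>
    c=(h[0]+dx,h[1]+dy); v=np.maximum(disc(c,r,zt),disc(c,6,zt+b))[M]
                                      ~~~~^^^^^^^^
  File "sim.py", line 8, in disc
    q=proj('wrist',np.c_[c[0]+r*np.cos(a),c[1]+r*np.sin(a),np.full(60,zz)],st)
  File "h.py", line 18, in proj
    m=env.camera_model(n); P=np.atleast_2d(np.array(P,float))
ValueError: time passes only in moves, steps and waits
```

>>> arm_command(
  motion=[
    {"offset":[0,0.001,0.003],"spin":0},
    {"offset":[0,0,0],"spin":0},
    {"offset":[0,0,0],"spin":0},
  ],
)

```text
time_s: 11.92
ee_pos: [576.9, 223.1, 116.9]
ee_rot: [-180.0, 0.0, 73.2]
force: [0.3, 0.6, -4.1]
gripper_width: 57.7
gripper_force: 40.0
```

```bash
sed -i 's/^import sys$/import sys\nimport h as hh\n_c=env.camera_model("wrist")\nclass E_:\n    camera_model=staticmethod(lambda n:_c)\nhh.env=E_/' sim.py; python3 look.py w6; python3 sim.py w6 | sed -n '1,22p;/fit/,$p'; python3 sim.py w5 | sed -n '/fit/,$p'
```

```text
[576.99 223.15 116.97 180.    -0.01  73.21   0.28   0.16  -2.87] [0.02 0.01 0.05]
[[242 242 242 242 241 242 242 241 241 240 241 242 241 240 241 241 241 240 241 240 239 237]
 [241 241 242 241 242 241 240 238 236 235 234 236 235 237 240 240 240 240 237 235 232 224]
 [241 242 241 241 240 237 232 222 214 209 205 205 208 218 230 234 234 229 225 219 208 199]
 [240 241 241 238 234 224 203 181 160 146 140 143 154 175 194 209 210 204 198 191 183 177]
 [243 242 238 230 216 187 146 120  96  88  85  93 110 129 148 161 171 170 167 172 174 174]
 [242 240 233 216 181 141  99  74  59  59  62  79  95 115 127 135 143 143 156 163 166 170]
 [240 235 222 187 142 100  69  56  53  54  60  69  89 108 125 132 136 139 145 153 161 171]
 [230 217 187 142 107  76  59  54  51  50  57  72  90 109 121 132 137 136 139 142 157 170]
 [195 175 142 107  81  66  62  55  49  52  52  66  86 108 123 133 133 131 134 139 151 164]
 [167 150 123  93  74  67  61  56  52  55  53  62  80 104 123 128 130 132 133 134 143 154]
 [162 142 113  87  74  67  63  57  52  54  51  54  66  93 113 123 130 127 133 132 133 143]
 [163 142 113  90
[... 1764 characters left out ...]
4(2.5), 60), (10556, np.float64(-0.5), np.float64(2.5), 58), (10588, np.float64(-0.25), np.float64(2.25), 58), (10653, np.float64(-0.5), np.float64(2.75), 61), (10792, np.float64(0.0), np.float64(2.25), 59)]
5 [(10220, np.float64(0.0), np.float64(2.75), 61), (10278, np.float64(-0.25), np.float64(2.75), 59), (10381, np.float64(0.0), np.float64(2.5), 58), (10681, np.float64(0.25), np.float64(2.5), 61), (11208, np.float64(-0.25), np.float64(3.0), 61)]
4 [(10191, np.float64(-0.5), np.float64(2.25), 59), (10583, np.float64(-0.75), np.float64(2.5), 60), (10600, np.float64(-0.25), np.float64(2.0), 59), (10677, np.float64(-0.25), np.float64(2.25), 61), (10796, np.float64(-0.5), np.float64(2.5), 62)]
```

The hole-relative fit is consistent: the pin sits about 1.6 mm along tool +y and 0.4 mm along +x from the hole. I correct that and lower gently onto the large pin.

>>> arm_command(
  motion=[
    {"offset":[0.0004,0.0016,0],"spin":0},
    {"offset":[0,0,0.001],"spin":0},
    {"offset":[0,0,0.001],"spin":0},
    {"offset":[0,0,0.001],"spin":0},
    {"offset":[0,0,0],"spin":0},
  ],
)

```text
time_s: 12.85
ee_pos: [578.5, 223.0, 113.8]
ee_rot: [-180.0, 0.0, 73.2]
force: [-0.2, 0.1, -3.4]
gripper_width: 58.2
gripper_force: 40.0
```

>>> arm_command(
  motion=[
    {"offset":[0,0,0.001],"spin":0},
    {"offset":[0,0,0.0005],"spin":0},
    {"offset":[0,0,0],"spin":0},
  ],
)

```text
time_s: 13.22
ee_pos: [578.6, 223.0, 112.4]
ee_rot: [-180.0, -0.0, 73.2]
force: [0.8, 0.4, -3.2]
gripper_width: 57.9
gripper_force: 40.0
```

```bash
sed -i 's/(195,225)/O/; s/^h=(0.6/O=(195,225) if len(sys.argv)<3 else (405,210)\nh=(0.6/; s/o=O,n=45/o=None,n=45/; s/^    q=proj/    o=O if o is None else o; q=proj/' sim.py
sed -e 's/^h=.*/h=(9.7,67.6)/; s/6\.75/4.75/g; s/z-90/z-85/; s/225:270,195:240/210:255,405:450/; s/(4.5,1.5),(5,1),(4,2)/(3,1),(2.7,1.3)/; s/disc(c,6,/disc(c,4,/' sim.py > sims.py
python3 look.py w7; python3 sim.py w7 | sed -n '/fit/,$p'; python3 sims.py w7 s | sed -n '1,22p;/fit/,$p'
```

```text
[578.61 223.06 112.45 180.    -0.    73.21  -0.1    0.06  -2.92] [0.02 0.02 0.02]
fit
4.5 [(15100, np.float64(0.75), np.float64(-3.0), 39), (15283, np.float64(0.5), np.float64(-3.0), 41), (15283, np.float64(1.0), np.float64(-3.0), 38), (16067, np.float64(1.25), np.float64(-3.0), 36), (16253, np.float64(0.25), np.float64(-3.0), 41)]
5 [(14046, np.float64(0.75), np.float64(-3.0), 40), (14263, np.float64(1.0), np.float64(-3.0), 39), (14289, np.float64(0.5), np.float64(-3.0), 42), (14862, np.float64(1.25), np.float64(-3.0), 37), (15288, np.float64(0.25), np.float64(-3.0), 42)]
4 [(16253, np.float64(0.75), np.float64(-3.0), 38), (16399, np.float64(0.5), np.float64(-3.0), 39), (16489, np.float64(1.0), np.float64(-3.0), 37), (16906, np.float64(0.25), np.float64(-3.0), 40), (17107, np.float64(1.0), np.float64(-2.75), 37)]
[[242 242 241 241 240 239 240 240 239 239 240 239 239 239 240 240 240 240 240 239 240 240]
 [242 240 240 241 241 240 240 239 240 240 240 240 240 239 240 241 240 240 240 240 240 241]
 [241 242 242 241 241 241 240 241 240 241 240 241 240 241 242 242 240 241 242 240 241 242]
 
[... 1496 characters left out ...]
 120 116 120 135 150 177 196 214 226 235 239 241]
 [239 234 230 235 237 234 225 202 178 161 151 145 150 162 182 205 219 231 235 237 239 240]
 [242 241 238 240 241 241 237 230 217 198 185 180 180 187 204 220 233 236 236 234 235 237]]
fit
3 [(348, np.float64(2.5), np.float64(3.0), 11), (369, np.float64(2.75), np.float64(3.0), 14), (378, np.float64(2.25), np.float64(3.0), 8), (389, np.float64(2.5), np.float64(2.75), 11), (413, np.float64(2.75), np.float64(2.75), 15)]
2.7 [(370, np.float64(2.5), np.float64(3.0), 13), (370, np.float64(2.25), np.float64(3.0), 10), (418, np.float64(2.75), np.float64(3.0), 17), (419, np.float64(2.25), np.float64(2.75), 9), (421, np.float64(2.0), np.float64(3.0), 7)]
```

There is no contact force with the underside about 3 mm below the large pin's top, so the large hole is engaged. I keep lowering in small steps toward the small pin.

>>> arm_command(
  motion=[
    {"offset":[0,0,0.001],"spin":0},
    {"offset":[0,0,0.001],"spin":0},
    {"offset":[0,0,0],"spin":0},
  ],
)

```text
time_s: 13.9
ee_pos: [578.3, 222.9, 110.2]
ee_rot: [-180.0, 0.0, 73.2]
force: [-0.9, -0.0, -3.2]
gripper_width: 58.0
gripper_force: 40.0
```

>>> arm_command(
  motion=[
    {"offset":[0,0,0.001],"spin":0},
    {"offset":[0,0,0],"spin":0},
  ],
)

```text
time_s: 14.15
ee_pos: [578.3, 222.9, 109.3]
ee_rot: [-180.0, 0.0, 73.2]
force: [-2.2, 0.2, -2.3]
gripper_width: 57.6
gripper_force: 40.0
```

>>> arm_command(
  motion=[
    {"offset":[0,0,0.001],"spin":0},
    {"offset":[0,0,0],"spin":0},
  ],
)

```text
time_s: 14.4
ee_pos: [578.3, 222.9, 108.3]
ee_rot: [-180.0, 0.0, 73.2]
force: [-1.7, -2.0, -2.7]
gripper_width: 57.7
gripper_force: 40.0
```

```bash
python3 look.py w8; python3 sims.py w8 s | sed -n '7,22p;/fit/,$p'; python3 -c "
from workcell import env
print(env.state()['torque'])"
```

```text
[578.31 222.92 108.31 180.04   0.03  73.22  -1.95  -1.56  -2.36] [0.01 0.02 0.01]
 [243 242 243 242 242 242 242 240 239 237 232 229 227 227 229 232 236 239 240 241 242 243]
 [243 242 243 242 241 241 240 237 230 219 202 189 184 182 187 205 215 229 237 240 241 243]
 [243 243 242 242 241 239 235 226 203 174 148 130 121 125 135 148 170 204 227 237 241 242]
 [243 243 242 242 239 235 228 209 178 139 111  94  89  90  96 106 132 166 206 231 240 242]
 [243 243 242 241 237 229 216 202 175 135  99  85  88  86  85  89 103 138 182 224 238 243]
 [243 244 242 240 231 214 204 197 177 136  98  83  85  88  82  85  90 121 168 214 235 240]
 [243 243 242 236 219 194 187 190 173 131  94  83  85  87  87  90  92 113 156 202 232 240]
 [244 243 242 233 202 164 164 166 153 116  88  80  83  92  90  91  90 111 155 197 232 241]
 [243 243 241 231 187 133 125 122 107  86  81  82  90  92  95  93  98 118 159 200 231 241]
 [243 243 240 228 182 120  86  77  74  75  83  91  94  98  96  97 105 131 166 205 232 241]
 [244 243 240 231 190 131  87  70  71  81  87  93  99  99 100 101 113 147 182 210 234 241]
 [242 242 240 233
[... 265 characters left out ...]
 241 240 240 234 221 198 174 154 142 141 150 170 194 207 222 230 236 239 239 238]
 [242 241 242 241 242 241 236 229 213 195 180 177 181 202 214 228 233 236 236 237 237 233]]
fit
3 [(3213, np.float64(0.5), np.float64(-3.0), 61), (3354, np.float64(0.25), np.float64(-3.0), 55), (3571, np.float64(0.75), np.float64(-3.0), 68), (4211, np.float64(0.0), np.float64(-3.0), 51), (4289, np.float64(0.5), np.float64(-2.75), 51)]
2.7 [(2603, np.float64(0.25), np.float64(-3.0), 62), (2978, np.float64(0.0), np.float64(-3.0), 58), (3126, np.float64(0.5), np.float64(-3.0), 69), (3658, np.float64(0.25), np.float64(-2.75), 53), (3745, np.float64(0.5), np.float64(-2.75), 56)]
[-0.40764412  0.68774864  0.16792357]
```

The small pin's tip is now visible inside its hole and the contact force is only about 3 N, so both holes are on. I ease off toward the measured force and keep lowering.

>>> arm_command(
  motion=[
    {"offset":[-0.0004,-0.0006,0],"spin":0},
    {"offset":[0,0,0.001],"spin":0},
    {"offset":[0,0,0],"spin":0},
  ],
)

```text
time_s: 15.08
ee_pos: [578.2, 223.0, 107.5]
ee_rot: [180.0, -0.0, 73.2]
force: [-0.7, -1.3, -2.4]
gripper_width: 57.5
gripper_force: 40.0
```

>>> arm_command(
  motion=[
    {"offset":[0,0,0.001],"spin":0},
    {"offset":[0,0,0.001],"spin":0},
    {"offset":[0,0,0],"spin":0},
  ],
)

```text
time_s: 15.45
ee_pos: [578.1, 222.9, 105.3]
ee_rot: [180.0, -0.0, 73.2]
force: [-1.2, -1.3, -2.6]
gripper_width: 57.7
gripper_force: 40.0
```

```bash
python3 look.py w9; python3 -c "
from workcell import env
print(env.state()['torque'])"
```

```text
[578.11 222.94 105.36 179.98  -0.02  73.21  -0.4   -0.45  -2.62] [0.01 0.01 0.01]
[-0.16716181  0.14203602  0.03074582]
```

Going down freely.

>>> arm_command(
  motion=[
    {"offset":[-0.0002,0,0.001],"spin":0},
    {"offset":[0,0,0.001],"spin":0},
    {"offset":[0,0,0.001],"spin":0},
    {"offset":[0,0,0],"spin":0},
  ],
)

```text
time_s: 16.25
ee_pos: [578.0, 222.7, 102.4]
ee_rot: [180.0, -0.0, 73.2]
force: [-0.0, -0.8, -3.0]
gripper_width: 57.9
gripper_force: 40.0
```

>>> arm_command(
  motion=[
    {"offset":[0,0,0.001],"spin":0},
    {"offset":[0,0,0.001],"spin":0},
    {"offset":[0,0,0],"spin":0},
  ],
)

```text
time_s: 16.62
ee_pos: [577.8, 222.7, 100.4]
ee_rot: [-180.0, -0.0, 73.2]
force: [0.4, 0.4, -3.1]
gripper_width: 57.8
gripper_force: 40.0
```

>>> arm_command(
  motion=[
    {"offset":[0,0,0.0005],"spin":0},
    {"offset":[0,0,0.0005],"spin":0},
    {"offset":[0,0,0],"spin":0},
  ],
)

```text
time_s: 17.0
ee_pos: [577.9, 222.7, 99.4]
ee_rot: [-180.0, -0.0, 73.2]
force: [1.2, -0.1, -2.2]
gripper_width: 57.4
gripper_force: 40.0
```

>>> arm_command(
  motion=[
    {"offset":[0,0,0.0005],"spin":0},
    {"offset":[0,0,0],"spin":0},
  ],
)

```text
time_s: 17.25
ee_pos: [577.9, 222.7, 99.1]
ee_rot: [180.0, -0.0, 73.2]
force: [-0.0, 0.2, -0.9]
gripper_width: 57.7
gripper_force: 40.0
```

>>> arm_command(
  motion=[
    {"offset":[0,0,0.0005],"spin":0},
    {"offset":[0,0,0],"spin":0},
  ],
)

```text
time_s: 17.5
ee_pos: [577.9, 222.7, 99.1]
ee_rot: [180.0, -0.0, 73.2]
force: [-1.7, -0.4, 3.1]
gripper_width: 57.8
gripper_force: 40.0
```

It stops at 99.1 mm, about 25 mm above the plate top as expected, with light upward contact, so it is home. Release and retreat.

>>> arm_command(
  motion=[
    {"offset":[0,0,0],"spin":0},
    {"offset":[0,0,0],"spin":0},
    {"offset":[0,0,0],"spin":0},
    {"offset":[0,0,0],"spin":0},
    {"offset":[0,0,0],"spin":0},
  ],
  jaw=0.088,
)

```text
time_s: 18.12
ee_pos: [577.9, 222.7, 98.4]
ee_rot: [180.0, -0.0, 73.2]
force: [-0.2, -0.6, 1.2]
gripper_width: 88.1
gripper_force: 0.0
```

>>> arm_command(
  motion=[
    {"offset":[0,0,-0.005],"spin":0},
    {"offset":[0,0,-0.015],"spin":0},
    {"offset":[0,0,-0.03],"spin":0},
    {"offset":[0,0,-0.04],"spin":0},
    {"offset":[0,0,-0.05],"spin":0},
  ],
)

```text
time_s: 18.75
ee_pos: [577.5, 222.5, 240.2]
ee_rot: [-180.0, 0.0, 73.2]
force: [1.0, 0.6, 0.3]
gripper_width: 88.1
gripper_force: 0.0
```

>>> arm_command(
  motion=[
    {"offset":[-0.004,-0.018,-0.02],"spin":0},
    {"offset":[0,0,0],"spin":0},
    {"offset":[0,0,0],"spin":0},
    {"offset":[0,0,0],"spin":0},
  ],
)

```text
time_s: 19.25
ee_pos: [558.9, 223.7, 256.4]
ee_rot: [-179.8, 0.1, 73.2]
force: [-0.1, -0.3, 0.5]
gripper_width: 88.1
gripper_force: 0.0
```

Run:
```python
from h import *
st=env.state(); print(st['time_s'],st['ee_pos'],st['ee_rot'],st['gripper_width'])
p,d=env.grab_frame('wrist')
m=env.camera_model('wrist'); yy,xx=np.mgrid[100:240,230:430]; px=np.c_[xx.ravel(),yy.ravel()]
e,dr=ray('wrist',px,st); w=dr@(rot(st['ee_rot'])@m['hand_eye'][:3,:3])[:,2]
P=e+dr*(d[yy.ravel(),xx.ravel()]/w)[:,None]
a=np.radians(-16.8); R=np.array([[np.cos(a),-np.sin(a)],[np.sin(a),np.cos(a)]]); q=(P[:,:2]-[577,223.8])@R
fl=(abs(q[:,0])<76)&(abs(q[:,1])<41)&((abs(q[:,0])>38)|(abs(q[:,1])>36))&(abs(P[:,2]-82)<6)
A=np.c_[q[fl],np.ones(fl.sum())]; s=np.linalg.lstsq(A,P[fl,2],rcond=None)[0]; print('flange plane: tilt x,y, z0',s,fl.sum())
t=(abs(q).max(1)<26)&(abs(P[:,2]-104)<8); print('well top z',np.median(P[t,2]))
cv2.imwrite('pics/end.png',cv2.resize(p[95:245,225:435],None,fx=3.8,fy=3.8,interpolation=cv2.INTER_CUBIC))
```

```text
19.25 [558.89559915 223.74982446 256.44921944] [-1.79837377e+02  1.24086695e-01  7.32113924e+01] 88.13316973655752
flange plane: tilt x,y, z0 [-1.65011772e-04  9.50531862e-04  8.23425354e+01] 5220
well top z 104.25107729322656
```

View pics/end.png

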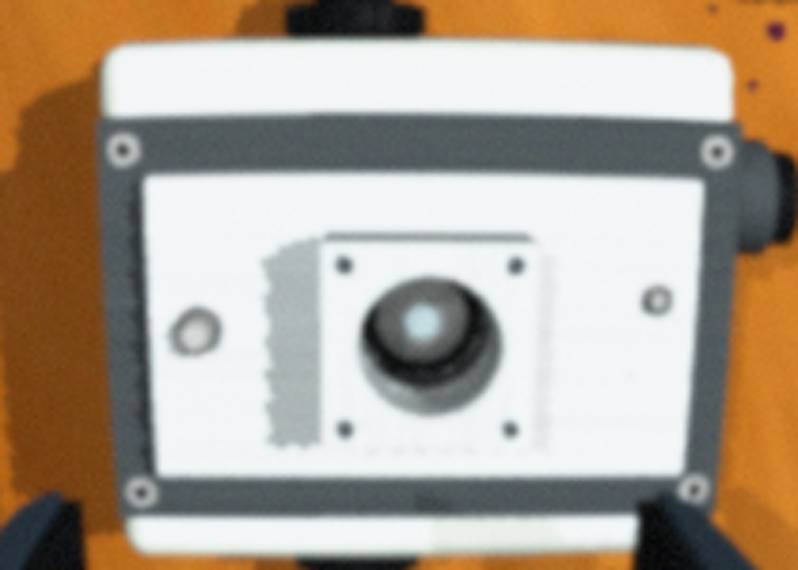

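The holder lies flat: flange top 82.3 mm against 82 mm expected, tilt under 0.001. Both pins show in their holes at (196,330) and (656,300). I'm handing it in.

```bash
python3 -c "
from workcell import env
print(env.job_done())"
```

```text
the job is handed in; nothing more can be done
None
```

Holder c was the one that fits: it lies flat and fully home over both pins. I spotted it from the camera view of the pins and then tried it on them. I never touched holders a and b or the other things on the bench, and I handed the job in at about 19 s of the 72 s allowed. The hand-in gave no verdict.

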